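# Take the spun sample tube out of the centrifuge and show it to the scanner

## Task

The spin is over: swing the centrifuge lid all the way up so that it stands open, draw the stoppered sample tube straight up out of its rotor holder (the shorter, flat-capped balance tube stays in), and present it to the bench barcode scanner: hold it upright and still in the air squarely in front of the scanner's window, its label level with the middle of the window and about 8 cm away from it. Keep the tube upright all the way and do not knock or shift the other things on the bench. Finish while still holding the tube there, with the lid left open; do not put it down or let go.

Things in the scene. Friction and masses are not known exactly. Their poses are not given: they have to be found in the camera images.
- centrifuge: compact white benchtop centrifuge, fixed, 320 mm deep (x -175 to +145 mm), 270 mm wide (y +-135 mm), 165 mm high without its lid; its sloping control panel looks along its -x, towards the robot. Origin on the bench right under the rotor axis. In its top is a round bowl of 198 mm diameter about that axis, covered by the lid at the start.
- lid (a joint): hinge of the teal lid (216 mm deep, 224 wide, 14 thick), in rad: 0 shut, 1.7 fully open, leaning back 7 degrees. Opens upward, hinged along its far (+x) edge; not latched. A gas strut nearly balances it: 0.5 N at the handle raises it slowly (damping 0.6 N m s/rad). Let go below 0.25 rad it sinks shut, up to 0.55 it stays, beyond 0.6 it rises by itself to 1.7 rad within 5 s.
- lid_handle (a point): middle (on the centre line) of the black bow handle before the lid's front edge: a round bar of 12 mm diameter, 90 mm long along the centrifuge's y; 190 mm above the bench when shut. Between bar and lid edge an opening 78 mm wide, 39 mm deep; below, free air for 25 mm or more: fingers can straddle or hook the bar, which may turn between them. Axes turn with the lid.
- lid_hinge (a point): point on the lid's hinge line, midway, 168 mm above the bench; the hinge line runs along this frame's y axis; axes as the centrifuge's. The handle is 265 mm in front of it (-x) and 22 mm above it when the lid is shut. Opening turns the lid about +y.
- sample_stopper (a point): middle of the white ribbed stopper of the sample tube, the thing to draw out: 17 mm diameter, 22 mm tall, flat top 11 mm above this point. z axis is the tube's axis, up. In its holder this point is 141 mm above the bench, 38 mm from the rotor axis in any direction. Nothing else in the bowl is higher than 119 mm above the bench, but for the balance tube (130 mm).
- sample_mid (a point): centre of the sample tube, half-way up, on its label: a glass tube 13 mm diameter, 87 mm tall with its stopper, about 18 g, a paper label around it from 12 to 64 mm above its foot. 32.5 mm below sample_stopper; z axis up along the tube. It stands upright and loose (15.6 mm bore) in a 53 mm deep holder of the rotor, under the lid.
- balance_mid (a point): centre, half-way up, of the balance tube: glass tube 13 mm diameter, 65 mm tall in all, with a flat 15 mm cap 5 mm thick; it stands in the holder opposite the sample tube (76 mm from it) and its top is 130 mm above the bench (22 mm lower than the sample's). It is to stay in its holder.
- rotor: six-place rotor in the bowl, turning with light friction about the upright axis and stopped at any angle; origin on that axis at the height of the holders' inner floors, 65 mm above the bench. Six grey tube holders (22 mm across) stand upright on a circle of 38 mm radius, 60 degrees apart, up to 118 mm above the bench; hub nut up to 119 mm.
- scanner_window (a point): centre of the upright dark window (58 x 56 mm) of the hands-free barcode scanner, 120 mm above the bench. The window looks along this frame's -x axis, level; z up. The scanner is fixed: a grey head 66 deep x 80 wide x 98 mm high, top 168 mm above the bench, on a stem and a 92 mm round foot.
- tube_rack: bystander: white wire tube rack with five capped tubes, 100 x 200 mm, 90 mm high over the tubes; origin under its centre
- wash_bottle: bystander: wash bottle with a thin nozzle, 62 mm diameter, 195 mm tall; origin under its centre
- tip_box: bystander: pipette tip box, 85 x 125 x 65 mm; origin under its centre
- marker: bystander: marker pen lying, 135 mm long along its x, 13 mm thick; origin under its centre
- steel_dish: bystander: round steel dish with loose stoppers, 100 mm diameter, 28 mm high; origin under its centre
Things that resemble listed ones, but are neither listed nor needed, are in the scene too. Leave any yellow look-alike of the part that bears scanner_window alone.

How it is judged:
By the outcome, as a careful person would: the job done as asked, in the order asked, and still so for the second after the job is handed in, while the arm keeps its last pose, push and grip.
It also fails if it takes over 58 s, if anything falls off the work surface, if the arm or the gripper's body presses on something with over 40 N, if the wrist force passes 120 N, or if a joint passes its speed limit or range.

## Robot

A 6-joint arm with a two-finger parallel gripper is mounted at the origin on the work surface. World frame = base frame: x ahead of the robot, y to its left, z up, the work surface at z = 0. Lengths are in m, angles in rad, forces in N, time in s.
With the tool pointing down it reaches from about 0.25 to 0.775 m from the base axis. Payload 4 kg.
Tool frame: the origin (TCP) lies midway between the tips of the shut fingers; the grasp point (between the pads) lies 19 mm behind it; z points along the fingers, y is the line along which they close (so a half turn about z gives the same grasp; the last joint's range is limited). The gripper opens to 94 mm and grips with 3 to 60 N. Pads are 16 mm wide; open, the fingers measure 119 mm over their backs; the gripper's body (75 mm by 177 mm) begins 78 mm behind the grasp point.
Start: joints at [1.103, 0.087, 1.371, -0, 1.684, -0.103], TCP at [0.196, 0.514, 0.206] pointing down, gripper open.
Joint ranges: [-3.1, 3.1], [-0.76, 2.03], [0.27, 2.55], [-1.08, 4.22], [0.17, 2.65], [-2.57, 2.57]. Speed limits (rad/s): [2.79, 2.79, 3.14, 3.14, 3.14, 3.14].

## Interface

Orientations are given as [roll, pitch, yaw] about the fixed x, y, z axes, in that order (R = Rz(yaw) Ry(pitch) Rx(roll)).
In Python, from bench import sensors, eyes, job gives the robot as it stands.
- The arm moves only by the tool arm_command, never from a script. Its argument "series" is a list of rows, each a list of 7 numbers: the opening, from 0 (shut) to 1 (fully open), then the shift along the tool's x, y, z in cm, then the turn, a rotation vector about the tool's x, y, z in rad. In form: [[fingers, dx, dy, dz, wx, wy, wz], ...]. A call has 1 to 20 rows; each row shifts and turns the commanded pose from where the row before left it, along the tool's axes as they then stand; what a row does not reach is not made up. A row lasts 1/10 s, in which the tool goes at most 50 mm and 8.59 degrees, less where a joint would pass 70% of its speed; a pose out of reach is approached as far as the arm can. A call with a gripper value outside its range is refused whole. The fingers move at their own pace and stop on an object; the grip force is fixed at half the most. Time passes only in rows, so rows that do not move let the fingers close. It gives the time, the measured TCP pose, the force and the opening at its end, in the units of the state.
- sensors.get_obs(): the state, without advancing time (a new reading comes with each control period).
- eyes.snapshot(name): name is "scene" or "top" or "wrist"; returns the picture (480x640x3 uint8, blue, green, red); there is no depth.
- eyes.get_calibration(name): a dict with "mtx" (3x3 intrinsics, pixels), "R" (3x3) and "t" (3): a world point X has camera coordinates R X + t. Camera axes: x right, y down, z forward; pixel columns grow to the right and rows downward; lengths in m; the calibration is good to about 2 mm. A picture is of the moment at which its call begins: read the wrist's pose just before it. get_calibration takes no time and is no camera call; for the wrist camera it gives the pose at the moment of the call.
- job.close_job(): hands the job in, once; it reports no verdict.
The state is a dict: "time": time; "joint_positions": joint angles; "qvel": joint speeds; "joint_torque": joint torques, N m; "tool_pos": TCP position; "ee_rot": TCP orientation; "wrist_force": force on the tool from outside, world axes, zero at the start; "wrist_torque": the same for the moment, N m; "width": finger opening in m.
Only numpy, scipy, OpenCV 4.12 (cv2) and the standard library are available. Lean on these libraries where they do the work, as an engineer would, in place of code of your own. Each camera call takes 0.05 s, during which the arm holds its last target. There are 200 camera calls.

## Working session

There is one attempt and no reset: what is moved stays moved. The work goes in short steps, Python scripts to look and compute and a tool call to move; the robot and the scene stay as the last step left them, time stands still between calls to the robot, and variables do not carry over. Pictures are saved under pics/ and viewed, on a budget of 10 in all, crops included, one or two more only if the job needs it, and the job is handed in when it is done.

Besides the shell and the picture viewer there is one more tool, called after "Emit:" by a JSON object that holds its "fn" and its "kwargs". arm_command: Moves the arm, as the interface text tells. Its arguments: {"type":"object","properties":{"series":{"type":"array","items":{"type":"array","items":{"type":"number"}}}},"required":["series"]}

```bash
ls; mkdir -p pics; python3 - <<'E'
from bench import sensors, eyes, job
import cv2, numpy as np
np.set_printoptions(precision=4,suppress=True)
o=sensors.get_obs(); print({k:np.round(v,3) for k,v in o.items()})
for n in ("scene","top"):
    cv2.imwrite(f"pics/{n}0.png",eyes.snapshot(n))
for n in ("scene","top","wrist"):
    c=eyes.get_calibration(n); R=np.array(c['R']);t=np.array(c['t']);print(n,np.array(c['mtx']),R,t,'cam',-R.T@t)
E
```

```text
pics
{'time': np.float64(0.0), 'joint_positions': array([ 1.103,  0.088,  1.372, -0.   ,  1.684, -0.103]), 'qvel': array([-0.001, -0.002, -0.   , -0.   ,  0.001, -0.   ]), 'joint_torque': array([ -0.   , -34.019, -30.243,   0.072,   0.033,  -0.   ]), 'tool_pos': array([0.196, 0.513, 0.204]), 'ee_rot': array([-3.14 , -0.   ,  2.777]), 'wrist_force': array([-0.573, -0.954, -0.257]), 'wrist_torque': array([-0.04 , -0.029, -0.022]), 'width': np.float64(0.094)}
scene [[580.5629   0.     319.8639]
 [  0.     580.5629 235.6244]
 [  0.       0.       1.    ]] [[ 0.7288  0.6846 -0.016 ]
 [ 0.4201 -0.4655 -0.779 ]
 [-0.5408  0.561  -0.6268]] [-0.3972 -0.0803  1.8229] cam [ 1.309  -0.7881  1.0737]
top [[471.5709   0.     320.4636]
 [  0.     471.5709 241.4232]
 [  0.       0.       1.    ]] [[-0.0292 -0.9995 -0.0097]
 [-0.9897  0.0303 -0.1397]
 [ 0.14    0.0056 -0.9901]] [0.0526 0.5127 1.0978] cam [0.3553 0.031  1.1592]
wrist [[371.0704   0.     326.5476]
 [  0.     371.0704 239.1791]
 [  0.       0.       1.    ]] [[ 0.3556  0.9346 -0.0025]
 [ 0.9066 -0.3443  0.2441]
 [ 0.2273 -0.0891 -0.9697]] [-0.5495 -0.0272  0.3909] cam [0.1312 0.5391 0.3844]
```

View pics/top0.png

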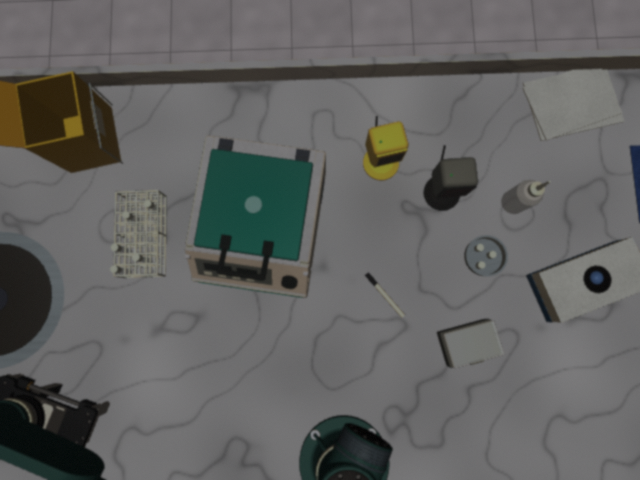

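View pics/scene0.png

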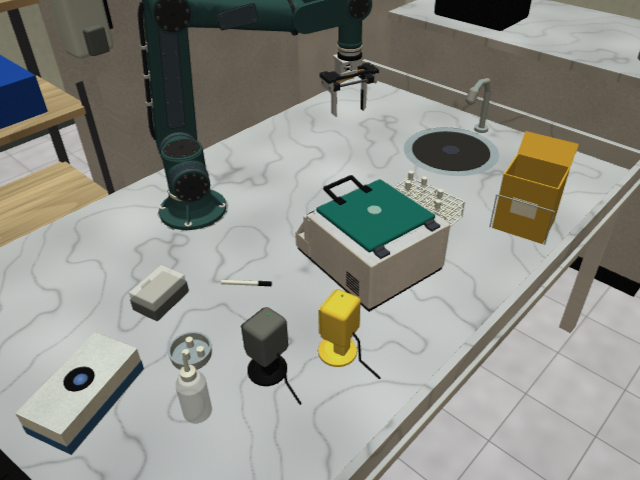

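The top view shows the centrifuge with its lid shut at (255,205), the handle's two arms at (224,245) and (267,255), the grey scanner at (457,175), a yellow look-alike at (387,145), and the marker at (385,295). The scene view shows both scanners from behind, with cables on the far side. Next I'll make close crops of the handle and the grey scanner.

```bash
python3 - <<'E'
import cv2, numpy as np
t=cv2.imread("pics/top0.png"); s=cv2.imread("pics/scene0.png")
g=lambda im,x,y,w,h,W,H:cv2.convertScaleAbs(cv2.resize(im[y:y+h,x:x+w],(W,H),interpolation=cv2.INTER_CUBIC),alpha=1.6,beta=15)
a=g(t,180,130,160,180,480,540)   # x3
b=g(t,415,140,80,80,320,320)     # x4
c=g(s,230,300,80,55,320,220)  # x4
cv2.imwrite("pics/crop1.png",np.hstack([a,np.vstack([b,c])]))
E
```

```text
(no output)
```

View pics/crop1.png

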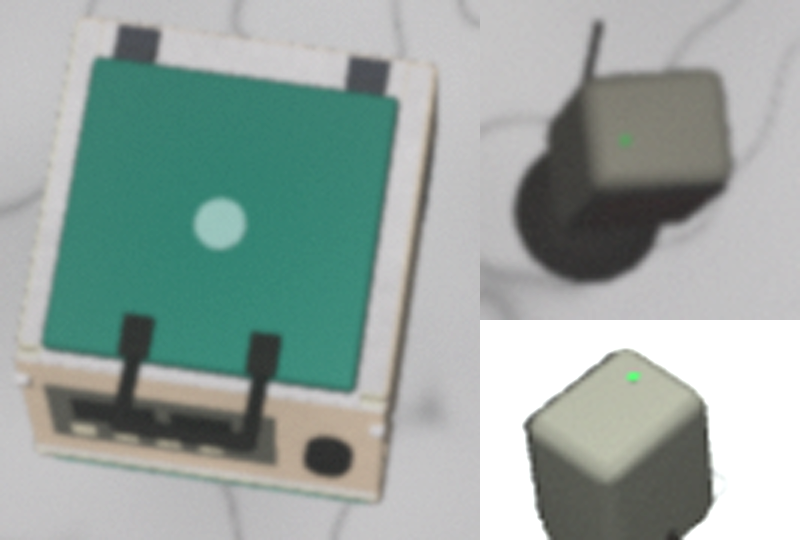

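The crop shows the bow handle's arms ending near (125,425) and (250,440), the lid's corners, and the grey scanner's top face. Its cable leaves from the far side, so the window should face the robot. Look-alikes for the scanner are grey at top (457,175) and yellow at (387,145). I choose the grey one.

```bash
cat > h.py <<'E'
from bench import sensors, eyes, job
import cv2, numpy as np
from scipy.spatial.transform import Rotation as Ro
np.set_printoptions(precision=4,suppress=True)
def cal(n):
    c=eyes.get_calibration(n); return np.array(c['mtx']),np.array(c['R']),np.array(c['t'])
def on_plane(C,uv,z):
    K,R,t=C; uv=np.atleast_2d(np.array(uv,float)); c=-R.T@t
    d=(np.linalg.inv(K)@np.c_[uv,np.ones(len(uv))].T).T@R
    return c+d*((z-c[2])/d[:,2])[:,None]
def proj(C,X):
    K,R,t=C; p=(np.atleast_2d(X)@R.T+t)@K.T; return p[:,:2]/p[:,2:]
def tri(Cs,uvs):
    P=[K@np.c_[R,t] for K,R,t in Cs]
    A=np.vstack([[u*p[2]-p[0],v*p[2]-p[1]] for p,(u,v) in zip(P,uvs)]); X=np.linalg.svd(A)[2][-1]; return X[:3]/X[3]
def pose():
    o=sensors.get_obs(); return o,np.array(o['tool_pos']),Ro.from_euler('xyz',o['ee_rot']).as_matrix()
E
python3 - <<'E'
from h import *
T=cal("top"); S=cal("scene")
c=np.array([(94,58),(399,97),(355,392),(43,348)])/3+[180,130]
for z in (.180,.188):
    X=on_plane(T,c-0.33,z); print(z,X,[np.linalg.norm(X[i]-X[i-1]) for i in range(4)])
    d=[X[0]-X[3],X[1]-X[2],X[0]-X[1],X[3]-X[2]]
    print([np.degrees(np.arctan2(v[1],v[0])) for v in d])
k=np.array([(585,80),(720,70),(727,185),(595,187)])-[480,0]; k=k/4+[415,140]-.4
X=on_plane(T,k,.168); print(X,X.mean(0)); d=[X[0]-X[3],X[1]-X[2],X[0]-X[1],X[3]-X[2]]
print([(np.degrees(np.arctan2(v[1],v[0])),np.linalg.norm(v)) for v in d])
s=np.array([(527,428),(605,480),(703,400),(628,350)])-[480,320]; s=s/4+[230,300]-.4
Y=on_plane(S,s,.168); print(Y,Y.mean(0)); 
for i in range(4):
    v=Y[i]-Y[i-1]; print(np.degrees(np.arctan2(v[1],v[0])),np.linalg.norm(v))
# handle in scene
print(proj(S,on_plane(T,np.array([(125,430),(248,445)])/3+[180,130],.19)))
E
```

```text
0.18 [[0.7027 0.2671 0.18  ]
 [0.6665 0.0482 0.18  ]
 [0.4553 0.0845 0.18  ]
 [0.4929 0.3022 0.18  ]] [np.float64(0.21271749699015793), np.float64(0.221902612265619), np.float64(0.21425892281516035), np.float64(0.2209207709263986)]
[np.float64(-9.491595988317648), np.float64(-9.754786337736478), np.float64(80.61965448197678), np.float64(80.22096526503451)]
0.188 [[0.6998 0.2652 0.188 ]
 [0.664  0.048  0.188 ]
 [0.4545 0.084  0.188 ]
 [0.4917 0.3    0.188 ]] [np.float64(0.2109795692825619), np.float64(0.22008964105403034), np.float64(0.2125084014719284), np.float64(0.219115821477439)]
[np.float64(-9.491595988317657), np.float64(-9.754786337736476), np.float64(80.6196544819768), np.float64(80.22096526503451)]
[[ 0.6667 -0.2299  0.168 ]
 [ 0.67   -0.3033  0.168 ]
 [ 0.6059 -0.3022  0.168 ]
 [ 0.607  -0.2314  0.168 ]] [ 0.6374 -0.2667  0.168 ]
[(np.float64(1.4421451758471493), np.float64(0.059714679136886335)), (np.float64(-0.9280067267393187), np.float64(0.06409564087939126)), (np.float64(92.53022189239647), np.float64(0.07346973738626263)), (np.float64(89.07175786186183), np.float64(0.07086644201118746))]
[[ 0.6133 -0.3084  0.168 ]
 [ 0.6698 -0.3048  0.168 ]
 [ 0.6672 -0.2326  0.168 ]
 [ 0.6109 -0.2345  0.168 ]] [ 0.6403 -0.2701  0.168 ]
-88.07937464454601 0.07400217603784513
3.654475638932263 0.056607062038939976
92.11804914781145 0.072262408634113
-178.10729327941647 0.056332157944731454
[[348.8928 178.0371]
 [324.7473 189.1254]]
```

```bash
cat >> h.py <<'E'
def rel(target):
    o,p,R=pose(); d=np.array(target)-p
    return 'd tool cm',R.T@d*100,'pos',p,'yaw',np.degrees(o['ee_rot'])
E
python3 - <<'E'
from h import *
T=cal("top"); S=cal("scene")
e=on_plane(T,np.array([(125,430),(248,445)])/3+[180,130],.19); print(e,e.mean(0),np.linalg.norm(e[0]-e[1]))
for a,b in (((125/3+180,430/3+130),(353,178.5)),((248/3+180,445/3+130),(327,189))): print(tri([T,S],[a,b]))
yaw=np.radians(-9.65);u=np.array([np.cos(yaw),np.sin(yaw),0]);
c=np.array([.5793,.1755,.18]);h=c-.153*u;h[2]=.19
print('handle',h,'hinge',c+.112*u, proj(S,h),proj(T,h))
print(rel([h[0],h[1],.27]))
s=cv2.imread("pics/scene0.png");t=cv2.imread("pics/top0.png")
a=cv2.resize(s[160:240,290:390],(500,400),interpolation=2)
cv2.circle(a,tuple(int(v) for v in (proj(S,h)[0]-[290,160])*5),4,(0,0,255),1)
cv2.imwrite("pics/crop2.png",a)
E
```

```text
[[0.4322 0.2418 0.19  ]
 [0.4194 0.1574 0.19  ]] [0.4258 0.1996 0.19  ] 0.08538014165789679
[0.4369 0.2474 0.1866]
[0.4218 0.1602 0.1896]
handle [0.4285 0.2011 0.19  ] hinge [0.6897 0.1567 0.18  ] [[338.0785 183.6423]] [[241.3929 274.5524]]
('d tool cm', array([-32.8533, -20.8864,  -6.5236]), 'pos', array([0.196 , 0.5134, 0.2044]), 'yaw', array([-179.8865,   -0.0103,  159.0979]))
```

View pics/crop2.png

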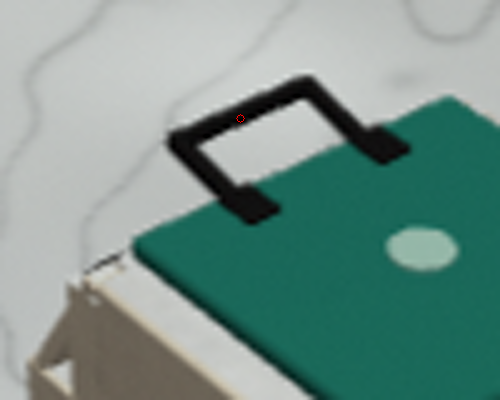

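The predicted handle middle projects onto the bow bar at crop (240,118), within about 1.5 px of the visible bar's centre line at (242,111). The fit holds, so I'll use (0.427, 0.2005).

Emit:
{"fn": "arm_command", "kwargs": {"series": [[0.43,-2.76,-1.74,-0.55,0,0,0],[0.43,-2.76,-1.74,-0.55,0,0,0],[0.43,-2.76,-1.74,-0.55,0,0,0],[0.43,-2.76,-1.74,-0.55,0,0,0],[0.43,-2.76,-1.74,-0.55,0,0,0],[0.43,-2.76,-1.74,-0.55,0,0,0],[0.43,-2.76,-1.74,-0.55,0,0,0],[0.43,-2.76,-1.74,-0.55,0,0,0],[0.43,-2.76,-1.74,-0.55,0,0,0],[0.43,-2.76,-1.74,-0.55,0,0,0],[0.43,-2.76,-1.74,-0.55,0,0,0],[0.43,-2.76,-1.74,-0.55,0,0,0],[0.43,0,0,0,0,0,0.138],[0.43,0,0,0,0,0,0.138],[0.43,0,0,0,0,0,0.138],[0.43,0,0,0,0,0,0.138],[0.43,0,0,0,0,0,0.138],[0.43,0,0,0,0,0,0.138],[0.43,0,0,0,0,0,0.138],[0.43,0,0,0,0,0,0.138]]}}

```text
time: 2.1
tool_pos: [0.4309, 0.2005, 0.2709]
ee_rot: [-3.14, 0.0, 1.667]
wrist_force: [-0.2, -0.6, 0.4]
width: 0.0402
```

Emit:
{"fn": "arm_command", "kwargs": {"series": [[0.43,0,0,0,0,0,0.135],[0.43,0,0,0,0,0,0.135],[0.43,0,0,0,0,0,0]]}}

```text
time: 2.4
tool_pos: [0.4309, 0.2005, 0.2709]
ee_rot: [-3.141, 0.0, 1.403]
wrist_force: [0.1, -0.3, -0.7]
width: 0.0404
```

```bash
python3 - <<'E'
from h import *
print(rel([.427,.2005,.171])); W=cal("wrist"); im=eyes.snapshot("wrist")
u=np.array([.986,-.167,0]);v=np.array([.167,.986,0]);h=np.array([.427,.2005,.19])
for k in (-.045,0,.045):
    p=proj(W,h+k*v)[0]; print(p); cv2.circle(im,tuple(int(q) for q in p),3,(0,0,255),1)
cv2.imwrite("pics/w1.png",cv2.convertScaleAbs(im,alpha=1.5,beta=10)); print(sensors.get_obs()['width'])
E
```

```text
('d tool cm', array([-0.0638, -0.3761,  9.9918]), 'pos', array([0.4309, 0.2005, 0.2709]), 'yaw', array([-179.9452,    0.025 ,   80.3905]))
[320.1194 304.0821]
[319.9358 246.8574]
[319.7366 184.7705]
0.040391152277394565
```

View pics/w1.png

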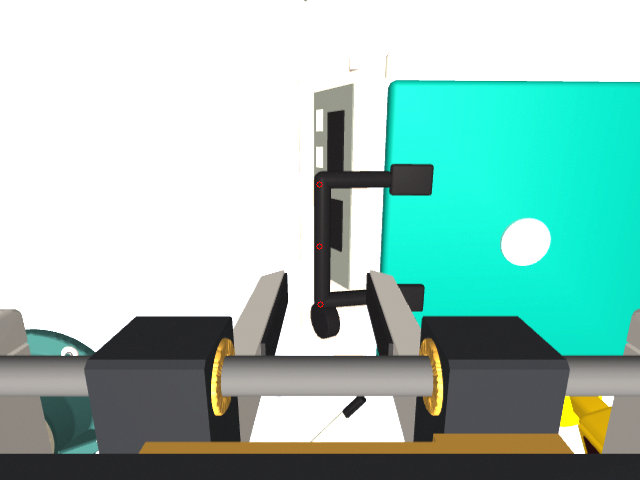

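The wrist view confirms the bar: it lies at column 321 from row 180 to 305, matching the projected points at column 320. The fingers straddle it. I'll descend and grip.

Emit:
{"fn": "arm_command", "kwargs": {"series": [[0.43,0,-0.3,1,0,0,0],[0.43,0,0,2,0,0,0],[0.43,0,0,2,0,0,0],[0.43,0,0,2,0,0,0],[0.43,0,0,1.7,0,0,0],[0.43,0,0,1.0,0,0,0],[0.43,0,0,0,0,0,0],[0.1,0,0,0,0,0,0],[0.1,0,0,0,0,0,0],[0.05,0,0,0,0,0,0],[0.05,0,0,0,0,0,0],[0.05,0,0,0,0,0,0]]}}

```text
time: 3.65
tool_pos: [0.4275, 0.2014, 0.175]
ee_rot: [-3.14, -0.001, 1.403]
wrist_force: [-2.8, 1.1, 3.0]
width: 0.0111
```

```bash
python3 - <<'E'
from h import *
print(rel([.427,.2005,.171])); print(sensors.get_obs()['wrist_force'])
# arc rows: displacement of handle per step in tool axes (y=+u, z=-up), tool kept vertical
P=[np.array([-265*np.cos(a)+22*np.sin(a),265*np.sin(a)+22*np.cos(a)])/10 for a in np.arange(0,.721,.04)]
print([np.round([b[0]-a[0],-(b[1]-a[1])],2).tolist() for a,b in zip(P,P[1:])])
E
```

```text
('d tool cm', array([-0.1019, -0.031 ,  0.4049]), 'pos', array([0.4275, 0.2014, 0.175 ]), 'yaw', array([-179.9211,   -0.036 ,   80.395 ]))
[-2.7936  1.1473  3.0377]
[[0.11, -1.06], [0.15, -1.05], [0.19, -1.05], [0.24, -1.04], [0.28, -1.03], [0.32, -1.02], [0.36, -1.0], [0.4, -0.99], [0.44, -0.97], [0.47, -0.95], [0.51, -0.93], [0.55, -0.91], [0.59, -0.89], [0.62, -0.86], [0.65, -0.84], [0.69, -0.81], [0.72, -0.78], [0.75, -0.75]]
```

Emit:
{"fn": "arm_command", "kwargs": {"series": [[0.05,0,0.11,-1.06,0,0,0],[0.05,0,0.15,-1.05,0,0,0],[0.05,0,0.19,-1.05,0,0,0],[0.05,0,0.24,-1.04,0,0,0],[0.05,0,0.28,-1.03,0,0,0],[0.05,0,0.32,-1.02,0,0,0],[0.05,0,0.36,-1.0,0,0,0]]}}

```text
time: 4.35
tool_pos: [0.4433, 0.1986, 0.2483]
ee_rot: [-3.139, -0.0, 1.403]
wrist_force: [-5.5, 2.5, 0.6]
width: 0.0111
```

Emit:
{"fn": "arm_command", "kwargs": {"series": [[0.05,0,0.4,-0.99,0,0,0],[0.05,0,0.44,-0.97,0,0,0],[0.05,0,0.47,-0.95,0,0,0],[0.05,0,0.51,-0.93,0,0,0],[0.05,0,0.55,-0.91,0,0,0],[0.05,0,0.59,-0.89,0,0,0],[0.05,0,0.62,-0.86,0,0,0],[0.05,0,0.65,-0.84,0,0,0],[0.05,0,0.69,-0.81,0,0,0],[0.05,0,0.72,-0.78,0,0,0],[0.05,0,0,0,0,0,0]]}}

```text
time: 5.45
tool_pos: [0.4994, 0.1888, 0.3409]
ee_rot: [3.139, -0.001, 1.403]
wrist_force: [-7.8, 0.5, 7.7]
width: 0.0113
```

Emit:
{"fn": "arm_command", "kwargs": {"series": [[0.4,0,0,0,0,0,0],[0.4,0,0,-1,0,0,0],[0.4,0,0.5,-3,0,0,0],[0.4,0,0.5,-4,0,0,0],[0.4,0,-3,-3,0,0,0],[0.4,0,-4,-1,0,0,0],[0.4,0,-4,0,0,0,0],[0.4,0,-4,0,0,0,0],[0.4,0,-4,0,0,0,0],[0.4,0,0,0,0,0,0]]}}

```text
time: 6.45
tool_pos: [0.3196, 0.2189, 0.46]
ee_rot: [3.135, -0.004, 1.406]
wrist_force: [-0.8, -0.4, 1.0]
width: 0.0376
```

Emit:
{"fn": "arm_command", "kwargs": {"series": [[0.4,0,0,0,0,0,0],[0.4,0,0,0,0,0,0],[0.4,0,0,0,0,0,0],[0.4,0,0,0,0,0,0],[0.4,0,0,0,0,0,0],[0.4,0,0,0,0,0,0],[0.4,0,0,0,0,0,0],[0.4,0,0,0,0,0,0],[0.4,0,0,0,0,0,0],[0.4,0,0,0,0,0,0],[0.4,0,0,0,0,0,0],[0.4,0,0,0,0,0,0],[0.4,0,0,0,0,0,0],[0.4,0,0,0,0,0,0],[0.4,0,0,0,0,0,0],[0.4,0,0,0,0,0,0],[0.4,0,0,0,0,0,0],[0.4,0,0,0,0,0,0],[0.4,0,0,0,0,0,0],[0.4,0,0,0,0,0,0]]}}

```text
time: 8.45
tool_pos: [0.3226, 0.219, 0.4563]
ee_rot: [-3.142, -0.0, 1.403]
wrist_force: [0.1, -0.4, -0.3]
width: 0.0378
```

Emit:
{"fn": "arm_command", "kwargs": {"series": [[0.4,0,0,0,0,0,0],[0.4,0,0,0,0,0,0],[0.4,0,0,0,0,0,0],[0.4,0,0,0,0,0,0],[0.4,0,0,0,0,0,0],[0.4,0,0,0,0,0,0],[0.4,0,0,0,0,0,0],[0.4,0,0,0,0,0,0],[0.4,0,0,0,0,0,0],[0.4,0,0,0,0,0,0],[0.4,0,0,0,0,0,0],[0.4,0,0,0,0,0,0],[0.4,0,0,0,0,0,0],[0.4,0,0,0,0,0,0],[0.4,0,0,0,0,0,0],[0.4,0,0,0,0,0,0],[0.4,0,0,0,0,0,0],[0.4,0,0,0,0,0,0],[0.4,0,0,0,0,0,0],[0.4,0,0,0,0,0,0]]}}

```text
time: 10.45
tool_pos: [0.3226, 0.219, 0.4563]
ee_rot: [3.142, -0.0, 1.403]
wrist_force: [0.9, -0.1, 0.6]
width: 0.0377
```

```bash
python3 - <<'E'
from h import *
o,p,R=pose(); print(o['time'],p,o['ee_rot'])
for n in ("top","scene","wrist"): cv2.imwrite(f"pics/{n}2.png",eyes.snapshot(n))
np.savez("w2.npz",*cal("wrist"))
t,s,w=[cv2.imread(f"pics/{n}2.png") for n in ("top","scene","wrist")]
r=lambda im:cv2.resize(im,(400,300),interpolation=cv2.INTER_AREA)
a=cv2.resize(t[110:290,180:340],(400,450),interpolation=2)
cv2.imwrite("pics/m2.png",np.hstack([cv2.convertScaleAbs(a,alpha=1.5,beta=10),np.vstack([cv2.resize(s[60:310,270:500],(400,435)),np.zeros((15,400,3),np.uint8)])]))
cv2.imwrite("pics/w2.png",w)
E
```

```text
10.45 [0.3226 0.219  0.4563] [ 3.1416 -0.      1.4027]
```

View pics/m2.png

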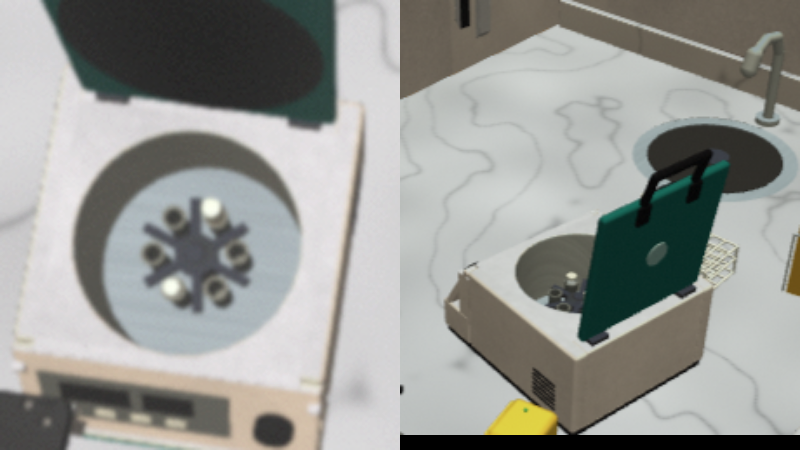

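The lid stands open. Two white tops are visible in the top crop: A at (212,208) and B at (172,288). In the scene view only one sticks up, at (571,277). I'll triangulate to decide which is the sample.

```bash
python3 - <<'E'
from h import *
T=cal("top"); S=cal("scene")
f=lambda p:np.array(p)/2.5+[180,110]
A,B=f((212,208)),f((172,288)); s=np.array([368.3,219.2]); print(A,B)
for n,p in (('A',A),('B',B)):
    print(n,[on_plane(T,p,z)[0] for z in (.152,.130)],[proj(S,on_plane(T,p,z))[0] for z in (.152,.130)])
print('hub',on_plane(T,f((196,255)),.119))
for zA,zB in ((.152,.130),(.130,.152)):
    a=on_plane(T,A,zA)[0];b=on_plane(T,B,zB)[0];print(zA,np.linalg.norm((a-b)[:2]),(a+b)/2)
t=cv2.imread("pics/top2.png"); w=cv2.imread("pics/w2.png"); sc=cv2.imread("pics/scene2.png")
z=np.load("w2.npz");W=(z['arr_0'],z['arr_1'],z['arr_2'])
pa=proj(W,on_plane(T,A,.152))[0];pb=proj(W,on_plane(T,B,.152))[0];print('wrist',pa,pb)
c=((pa+pb)/2).astype(int); x0=max(0,min(540,c[0]-70));y0=max(0,min(380,c[1]-70))
m=np.hstack([cv2.resize(w[y0:y0+100,x0:x0+100],(400,400),interpolation=2),cv2.resize(sc[180:260,330:410],(400,400),interpolation=2)])
print(x0,y0); cv2.imwrite("pics/m3.png",m)
E
```

```text
[264.8 193.2] [248.8 225.2]
A [array([0.6081, 0.1554, 0.152 ]), array([0.6136, 0.1582, 0.13  ])] [array([378.451 , 229.5393]), array([380.3858, 236.6384])]
B [array([0.538 , 0.1911, 0.152 ]), array([0.542 , 0.1946, 0.13  ])] [array([366.2271, 212.4543]), array([367.9304, 219.0628])]
hub [[0.5735 0.1745 0.119 ]]
0.152 0.0768292630990811 [0.5751 0.175  0.141 ]
0.13 0.082476241422749 [0.5758 0.1746 0.141 ]
wrist [546.5999 212.8642] [491.8018 195.092 ]
449 133
```

View pics/m3.png

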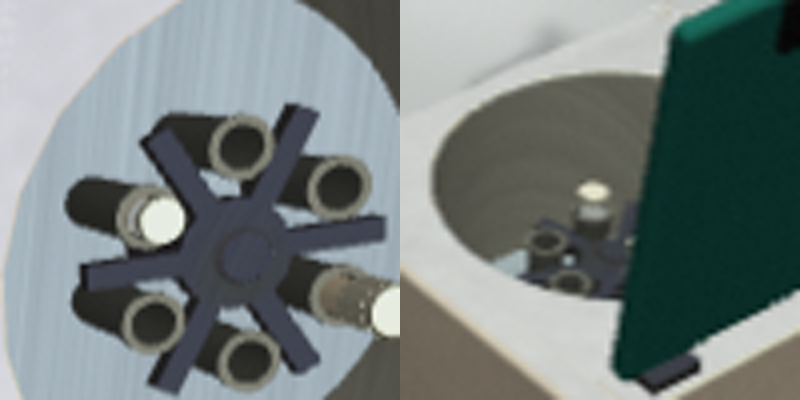

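In the close crop, A (wrist crop (385,315)) stands tall with a brown label. B (160,220) is short with a flat cap. The separation is 76.8 mm when A is taken as the tall tube (76 expected), and B at 130 mm projects exactly onto the scene blob. So the sample is A at (0.608, 0.155). I'll turn the tool so that its short side faces the lid and hover over A.

Emit:
{"fn": "arm_command", "kwargs": {"series": [[0.4,0,0,0,0,0,-0.1428],[0.4,0,0,0,0,0,-0.1428],[0.4,0,0,0,0,0,-0.1428],[0.4,0,0,0,0,0,-0.1428],[0.4,0,0,0,0,0,-0.1428],[0.4,0,0,0,0,0,-0.1428],[0.4,0,0,0,0,0,-0.1428],[0.4,0,0,0,0,0,-0.1428],[0.4,0,0,0,0,0,-0.1428],[0.4,0,0,0,0,0,-0.1428],[0.4,0,0,0,0,0,-0.1428],[0.4,-3.65,-0.2,2.3,0,0,0],[0.4,-3.65,-0.2,2.3,0,0,0],[0.4,-3.65,-0.2,2.3,0,0,0],[0.4,-3.65,-0.2,2.3,0,0,0],[0.4,-3.65,-0.2,2.3,0,0,0],[0.4,-3.65,-0.2,2.3,0,0,0],[0.4,-3.65,-0.2,2.3,0,0,0],[0.4,-3.65,-0.2,2.3,0,0,0],[0.4,0,0,0,0,0,0]]}}

```text
time: 12.6
tool_pos: [0.6092, 0.1525, 0.264]
ee_rot: [-3.137, -0.011, 2.971]
wrist_force: [-0.1, -0.3, -0.8]
width: 0.0374
```

```bash
python3 - <<'E'
from h import *
o,p,R=pose(); print(o['time'],rel([.608,.155,.122]))
W=cal("wrist");w=eyes.snapshot("wrist");np.savez("w3.npz",*W);cv2.imwrite("pics/w3.png",w)
q=proj(W,[.608,.1554,.152])[0];print(q, proj(W,[.608,.1554,.130]))
x0,y0=[int(v) for v in np.clip(q-[60,60],0,[520,360])];print(x0,y0)
cv2.imwrite("pics/m4.png",cv2.resize(w[y0:y0+120,x0:x0+120],(600,600),interpolation=2))
E
```

```text
12.6 ('d tool cm', array([ 0.0084,  0.2924, 14.1955]), 'pos', array([0.6092, 0.1525, 0.264 ]), 'yaw', array([-179.7458,   -0.6244,  170.2039]))
[330.1274 233.9842] [[330.0164 228.3939]]
270 173
```

View pics/m4.png

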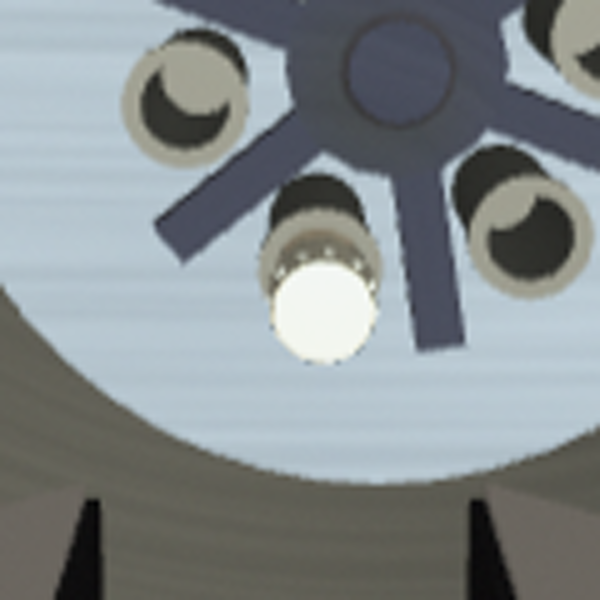

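The white stopper's top disc is at crop (325,313), which is full-image pixel (335,235.6). Next I'll refine its position.

```bash
python3 - <<'E'
from h import *
z=np.load("w3.npz");W=(z['arr_0'],z['arr_1'],z['arr_2'])
uv=np.array([335.,235.6]); X=on_plane(W,uv-.4,.152)[0]; print(X,tri([W,cal('top')],[uv-.4,(264.6,193)]))
hub=on_plane(W,np.array([400,70])/5+[270,173]-.4,.119)[0];print('hub',hub,np.linalg.norm((X-hub)[:2]))
o,p,R=pose();print(rel([X[0],X[1],.122]),o['time'])
E
```

```text
[0.6096 0.1588 0.152 ] [0.614  0.1584 0.1313]
hub [0.5764 0.1781 0.119 ] 0.03838621165892724
('d tool cm', array([-0.1842,  0.5956, 14.5213]), 'pos', array([0.608 , 0.1534, 0.2672]), 'yaw', array([-179.8454,   -0.4735,  170.2711])) 12.65
```

Emit:
{"fn": "arm_command", "kwargs": {"series": [[0.4,-0.15,0.55,0,0,0,0],[0.4,0,0,2,0,0,0],[0.4,0,0,2,0,0,0],[0.4,0,0,2,0,0,0],[0.4,0,0,0,0,0,0],[0.4,0,0,0,0,0,0],[0.4,0,0,0,0,0,0]]}}

```text
time: 13.35
tool_pos: [0.6107, 0.1602, 0.2154]
ee_rot: [3.14, 0.004, 2.974]
wrist_force: [-0.3, -0.1, -0.5]
width: 0.0378
```

```bash
python3 - <<'E'
from h import *
o,p,R=pose(); W=cal("wrist");w=eyes.snapshot("wrist");cv2.imwrite("pics/w4.png",w)
q=proj(W,[.6096,.1588,.152])[0];print(q)
g=cv2.cvtColor(w,cv2.COLOR_BGR2GRAY)
_,th=cv2.threshold(g,215,255,0)
n,l,st,ce=cv2.connectedComponentsWithStats(th)
for i in range(1,n):
    if st[i,4]>80: print(st[i],ce[i])
i=min((i for i in range(1,n) if st[i,4]>80),key=lambda i:np.linalg.norm(ce[i]-q))
X=on_plane(W,ce[i],.152)[0];print(X,rel([X[0],X[1],.1225]),o['time'])
E
```

```text
[323.5821 249.4775]
[     0      0    640    355 118830] [293.1358 154.2359]
[ 599    0   20  100 1630] [607.3436  49.5086]
[ 598  104   19  105 1486] [606.7456 152.7275]
[ 577  107   19   98 1197] [586.5472 159.934 ]
[353 131  21  23 384] [363.1797 141.6146]
[390 160  54   3 111] [415.973  160.5766]
[389 198  45   4 111] [410.2613 199.9099]
[311 238  26  24 456] [323.1601 249.3575]
[ 12 249  14  11  99] [ 18.697  253.5354]
[  72  307   61   39 1570] [ 99.6892 325.8936]
[ 279  332   96   23 1375] [322.1644 346.8182]
[ 551  397   63   41 2057] [580.6986 415.4351]
[ 68 418  38  35 738] [ 90.4133 440.0976]
[0.6095 0.1585 0.152 ] ('d tool cm', array([ 0.1461, -0.1892,  9.2627]), 'pos', array([0.6108, 0.1601, 0.2151]), 'yaw', array([179.9084,   0.2393, 170.4011])) 13.35
```

Emit:
{"fn": "arm_command", "kwargs": {"series": [[0.4,0.15,-0.18,1,0,0,0],[0.4,0,0,2,0,0,0],[0.4,0,0,2,0,0,0],[0.4,0,0,2,0,0,0],[0.4,0,0,1.4,0,0,0],[0.4,0,0,0.7,0,0,0],[0.4,0,0,0,0,0,0],[0.4,0,0,0,0,0,0],[0.4,0,0,0,0,0,0]]}}

```text
time: 14.3
tool_pos: [0.6093, 0.1582, 0.1228]
ee_rot: [3.141, 0.003, 2.974]
wrist_force: [0.1, 0.7, 1.3]
width: 0.0378
```

Emit:
{"fn": "arm_command", "kwargs": {"series": [[0.3,0,0,0,0,0,0],[0.2,0,0,0,0,0,0],[0.1,0,0,0,0,0,0],[0.08,0,0,0,0,0,0],[0.08,0,0,0,0,0,0],[0.08,0,0,0,0,0,0]]}}

```text
time: 14.9
tool_pos: [0.6086, 0.1581, 0.1216]
ee_rot: [3.141, 0.001, 2.974]
wrist_force: [0.1, -0.7, 1.4]
width: 0.0153
```

Emit:
{"fn": "arm_command", "kwargs": {"series": [[0.08,0,0,-0.5,0,0,0],[0.08,0,0,-1,0,0,0],[0.08,0,0,-1,0,0,0],[0.08,0,0,-1,0,0,0],[0.08,0,0,-1,0,0,0],[0.08,0,0,-1,0,0,0],[0.08,0,0,-1,0,0,0],[0.08,0,0,-1,0,0,0],[0.08,0,0,-1,0,0,0],[0.08,0,0,-1,0,0,0],[0.08,0,0,-1,0,0,0],[0.08,0,0,-1,0,0,0],[0.08,0,0,-1,0,0,0],[0.08,0,0,-1,0,0,0],[0.08,0,0,-0.5,0,0,0],[0.08,0,0,0,0,0,0]]}}

```text
time: 16.5
tool_pos: [0.6088, 0.1581, 0.2626]
ee_rot: [3.141, 0.002, 2.974]
wrist_force: [-0.7, -0.1, -0.1]
width: 0.0155
```

```bash
python3 - <<'E'
from h import *
o,p,R=pose(); print(o['time'],p,o['ee_rot'],o['width'],rel([.45,-.15,p[2]]))
S=cal("scene"); s=eyes.snapshot("scene"); t=eyes.snapshot("top"); cv2.imwrite("pics/scene3.png",s); cv2.imwrite("pics/top3.png",t)
print([proj(S,p+[0,0,d])[0] for d in (.03,-.01,-.057)])
cv2.imwrite("pics/m5.png",np.hstack([cv2.resize(s[130:290,300:460],(400,400),interpolation=2),cv2.resize(t[110:270,180:340],(400,400),interpolation=2)]))
E
```

```text
16.5 [0.6088 0.1581 0.2626] [3.1409 0.0019 2.9736] 0.015515914130274895 ('d tool cm', array([ 10.5076, -33.0343,  -0.0438]), 'pos', array([0.6088, 0.1581, 0.2626]), 'yaw', array([179.9591,   0.1105, 170.3728]))
[array([382.1435, 183.3289]), array([381.3086, 196.953 ]), array([380.3643, 212.3609])]
```

View pics/m5.png

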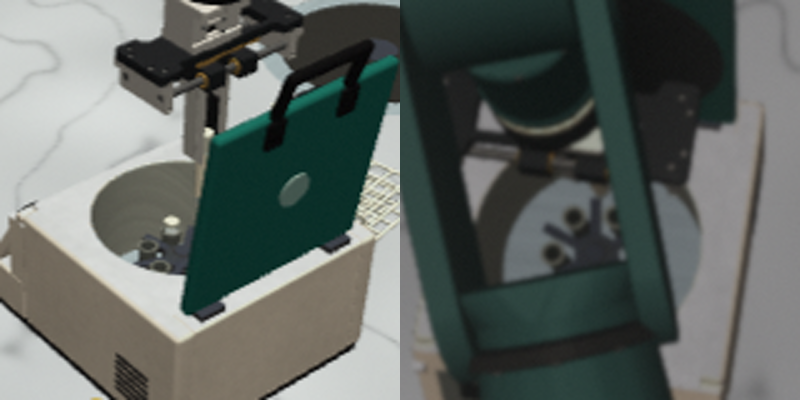

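The sample tube hangs upright in the fingers beside the lid edge (205,150), and the balance tube is still in its holder (172,222). I'll carry it high to a staging point short of the scanner.

Emit:
{"fn": "arm_command", "kwargs": {"series": [[0.08,0.3,-1,0,0,0,0],[0.08,0.5,-2,0,0,0,0],[0.08,0.5,-2.5,0,0,0,0],[0.08,0.5,-2.5,0,0,0,0],[0.08,0.5,-2.5,0,0,0,0],[0.08,0.5,-2.5,0,0,0,0],[0.08,0.5,-2.5,0,0,0,0],[0.08,0.5,-2.5,0,0,0,0],[0.08,0.5,-2.5,0,0,0,0],[0.08,0.5,-2.5,0,0,0,0],[0.08,0.5,-2.5,0,0,0,0],[0.08,0.5,-2.5,0,0,0,0],[0.08,0.5,-2.5,0,0,0,0],[0.08,0.5,-2.5,0,0,0,0],[0.08,0.5,-2.5,0,0,0,0],[0.08,0.5,-2.5,0,0,0,0],[0.08,0.3,-2.5,0,0,0,0],[0.08,0.2,-2,0,0,0,0],[0.08,0.1,-1.9,0,0,0,0],[0.08,0,-1,0,0,0,0]]}}

```text
time: 18.6
tool_pos: [0.4484, -0.2768, 0.2606]
ee_rot: [3.141, -0.001, 2.971]
wrist_force: [0.6, 0.7, 0.3]
width: 0.0155
```

Emit:
{"fn": "arm_command", "kwargs": {"series": [[0.08,0,0,0,0,0,0],[0.08,0,0,0,0,0,0],[0.08,0,0,0,0,0,0]]}}

```text
time: 18.9
tool_pos: [0.4498, -0.2747, 0.2613]
ee_rot: [3.141, 0.0, 2.975]
wrist_force: [-0.5, 0.3, 0.1]
width: 0.0151
```

```bash
python3 - <<'E'
from h import *
o,p,R=pose(); print(o['time'],p,o['ee_rot'],o['width'],rel([.526,-.27,.133]))
W=cal("wrist");np.savez("w5.npz",*W);w=eyes.snapshot("wrist");cv2.imwrite("pics/w5.png",w)
print(proj(W,[[.606,-.24,.148],[.606,-.298,.148],[.606,-.24,.092],[.606,-.298,.092],[.64,-.27,.168]]))
E
```

```text
18.9 [ 0.4498 -0.2747  0.2613] [3.1411 0.     2.9746] 0.01512646994659992 ('d tool cm', array([-7.4312,  1.7241, 12.8273]), 'pos', array([ 0.4498, -0.2747,  0.2613]), 'yaw', array([179.9715,   0.002 , 170.4317]))
[[392.1277 392.8134]
 [329.222  401.8827]
 [383.0463 358.5684]
 [328.8604 366.592 ]
 [366.9602 445.3091]]
```

View pics/w5.png

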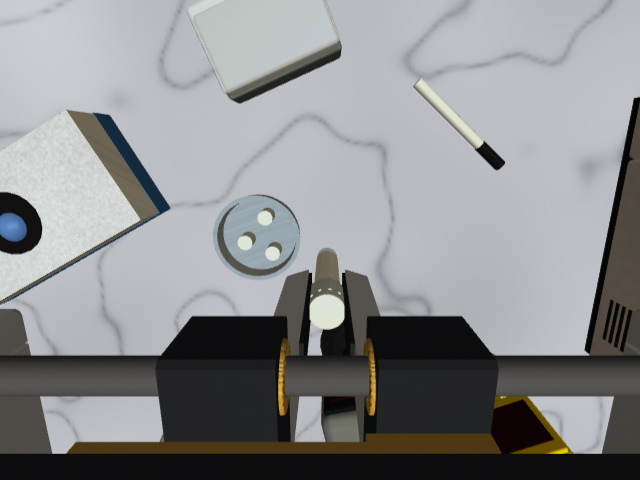

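The wrist view shows the tube held upright, with its stopper at (326,311), and the dark-red windows on the robot side of both the grey (340,403) and yellow (520,430) scanners. The gripper hides most of the grey window. I'll turn the tool a quarter so the camera sees that window from the side, to measure it.

Emit:
{"fn": "arm_command", "kwargs": {"series": [[0.08,0,0,0,0,0,0.1428],[0.08,0,0,0,0,0,0.1428],[0.08,0,0,0,0,0,0.1428],[0.08,0,0,0,0,0,0.1428],[0.08,0,0,0,0,0,0.1428],[0.08,0,0,0,0,0,0.1428],[0.08,0,0,0,0,0,0.1428],[0.08,0,0,0,0,0,0.1428],[0.08,0,0,0,0,0,0.1428],[0.08,0,0,0,0,0,0.1428],[0.08,0,0,0,0,0,0.1428],[0.08,0,0,0,0,0,0],[0.08,0,0,0,0,0,0],[0.08,0,0,0,0,0,0]]}}

```text
time: 20.35
tool_pos: [0.4498, -0.2752, 0.2613]
ee_rot: [3.141, -0.0, 1.405]
wrist_force: [0.8, -0.2, -0.6]
width: 0.0151
```

```bash
python3 - <<'E'
from h import *
o,p,R=pose(); print(o['time'],p,o['ee_rot'],o['width'])
W=cal("wrist");np.savez("w6.npz",*W);w=eyes.snapshot("wrist");cv2.imwrite("pics/w6.png",w)
q=proj(W,[[.606,-.24,.148],[.606,-.298,.148],[.606,-.298,.092],[.606,-.24,.092]]);print(q)
c=q.mean(0);x0,y0=[int(v) for v in np.clip(c-[80,75],0,[480,330])];print(x0,y0)
cv2.imwrite("pics/m6.png",cv2.convertScaleAbs(cv2.resize(w[y0:y0+150,x0:x0+160],(800,750),interpolation=2)[:600] if 0 else cv2.resize(w[y0:y0+150,x0:x0+160],(640,600),interpolation=2),alpha=1.5,beta=20))
E
```

```text
20.35 [ 0.4498 -0.2752  0.2613] [ 3.1415 -0.0001  1.4053] 0.015085493534379286
[[516.9665 159.8152]
 [519.8087 231.9057]
 [490.2449 218.7234]
 [486.6431 157.5623]]
423 117
```

View pics/m6.png

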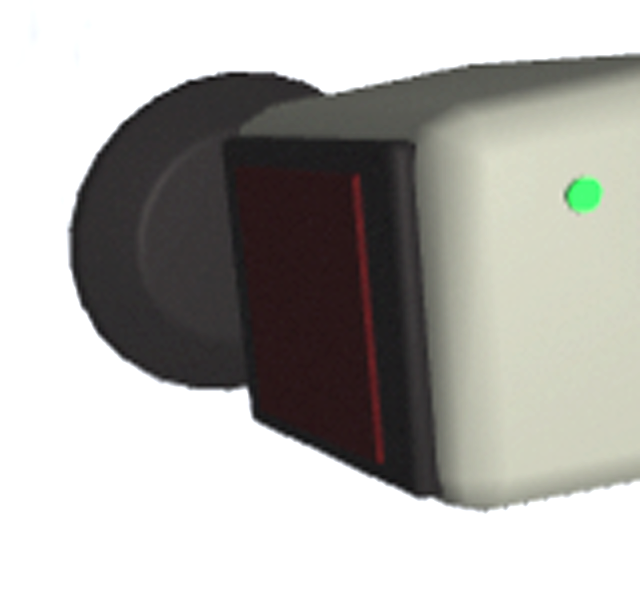

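The crop shows the dark-red window squarely, facing the robot. Its upper edge runs from (357,175) to (382,462) and its lower edge from (237,168) to (257,413).

```bash
python3 - <<'E'
from h import *
from scipy.optimize import least_squares
z=np.load("w6.npz");W=(z['arr_0'],z['arr_1'],z['arr_2'])
P=np.array([(357,175),(382,462),(257,413),(237,168)])/4+[423,117]-.4
a=on_plane(W,P[:2],.148);b=on_plane(W,P[2:],.092);print(a,b)
for d in (a[0]-a[1],b[1]-b[0]): print(np.linalg.norm(d),np.degrees(np.arctan2(-d[0],d[1])))
for h in (None,):
    f=lambda v:(proj(W,[[v[0]-np.sin(v[2])*s*.029,v[1]+np.cos(v[2])*s*.029,v[3]+k*.028] for s,k in ((1,1),(-1,1),(-1,-1),(1,-1))])-P).ravel()
    r=least_squares(f,[.606,-.27,0,.12]);print(r.x,np.degrees(r.x[2]),r.fun)
    g=lambda v:f([*v,.12]); r=least_squares(g,[.606,-.27,0]);print(r.x,np.degrees(r.x[2]),r.fun)
x,y,t=r.x; print('target mid',x-.08*np.cos(t),y-.08*np.sin(t))
# tube in hand in this wrist view: stopper top disc
w=cv2.imread("pics/w6.png");o,p,R=pose();print(p,proj(W,p+[0,0,.03]))
_,th=cv2.threshold(cv2.cvtColor(w,6),200,255,0);n,l,st,ce=cv2.connectedComponentsWithStats(th)
for i in range(1,n):
    if 200<st[i,4]<3000 and abs(ce[i,0]-326)<60: print(st[i],ce[i])
E
```

```text
[[ 0.6021 -0.2398  0.148 ]
 [ 0.6046 -0.2979  0.148 ]] [[ 0.6027 -0.2986  0.092 ]
 [ 0.6016 -0.2402  0.092 ]]
0.05823156207945075 2.5081523522092515
0.05836619174622784 1.1152050505415478
[ 0.6015 -0.2685  0.0342  0.1231] 1.957008202112382 [-0.1516  0.1325 -0.8042  0.7029  1.0211 -0.4784  0.113  -0.4965]
[ 0.6029 -0.2691  0.0331] 1.8969747846571403 [-0.2168  0.4495 -0.9983  0.2865  1.1095 -0.7157  0.3239 -0.2087]
target mid 0.522901278576039 -0.2717078811552506
[ 0.4498 -0.2753  0.2613] [[324.2641 312.5165]]
[345 104  46  29 730] [367.3479 119.6041]
[ 309  295   37   59 1700] [327.0365 323.3176]
[ 295  397   64   45 2382] [323.7393 421.0063]
```

The window fit is (0.603, −0.269) with yaw 1.9°. Its measured width is 58.3 mm (58 expected). The target for the tube centre is (0.523, −0.2717, 0.120), so the TCP goes to z 0.133. I'll turn so the fingers sit either side of the tube, clear of the scan line, then move in.

Emit:
{"fn": "arm_command", "kwargs": {"series": [[0.08,0,0,0,0,0,-0.1475],[0.08,0,0,0,0,0,-0.1475],[0.08,0,0,0,0,0,-0.1475],[0.08,0,0,0,0,0,-0.1475],[0.08,0,0,0,0,0,-0.1475],[0.08,0,0,0,0,0,-0.1475],[0.08,0,0,0,0,0,-0.1475],[0.08,0,0,0,0,0,-0.1475],[0.08,0,0,0,0,0,-0.1475],[0.08,0,0,0,0,0,-0.1475],[0.08,0,0,0,0,0,-0.1475],[0.08,0,0,0,0,0,-0.1475],[0.08,0,0,0,0,0,0]]}}

```text
time: 21.7
tool_pos: [0.4497, -0.2755, 0.2612]
ee_rot: [3.141, 0.0, -3.11]
wrist_force: [0.2, 0.4, -0.3]
width: 0.0152
```

Emit:
{"fn": "arm_command", "kwargs": {"series": [[0.08,-0.35,0.01,0.6,0,0,0],[0.08,-0.6,0.01,1.05,0,0,0],[0.08,-0.6,0.01,1.05,0,0,0],[0.08,-0.6,0.01,1.05,0,0,0],[0.08,-0.6,0.01,1.05,0,0,0],[0.08,-0.6,0.01,1.05,0,0,0],[0.08,-0.6,0.01,1.05,0,0,0],[0.08,-0.6,0.01,1.05,0,0,0],[0.08,-0.6,0.01,1.05,0,0,0],[0.08,-0.6,0.01,1.05,0,0,0],[0.08,-0.6,0.01,1.05,0,0,0],[0.08,-0.6,0.01,1.05,0,0,0],[0.08,-0.38,0,0.68,0,0,0],[0.08,0,0,0,0,0,0],[0.08,0,0,0,0,0,0],[0.08,0,0,0,0,0,0]]}}

```text
time: 23.3
tool_pos: [0.5231, -0.2723, 0.1337]
ee_rot: [-3.141, 0.001, -3.11]
wrist_force: [0.6, 0.9, -1.2]
width: 0.0152
```

```bash
python3 - <<'E'
from h import *
o,p,R=pose(); print(o['time'],p,o['ee_rot'],o['width'],o['wrist_force'],rel([.5229,-.2717,.1331]))
S=cal("scene");s=eyes.snapshot("scene");t=eyes.snapshot("top");w=eyes.snapshot("wrist");W=cal("wrist")
cv2.imwrite("pics/w7.png",w)
print([proj(S,p+[0,0,d])[0] for d in (.0304,-.0131,-.0566)])
cv2.imwrite("pics/m7.png",np.hstack([cv2.resize(s[90:410,190:490],(375,400)),cv2.resize(w[220:420,220:420],(400,400))]))
E
```

```text
23.3 [ 0.5231 -0.2723  0.1337] [-3.1408  0.0011 -3.1105] 0.015201797417051384 [ 0.5638  0.8603 -1.1684] ('d tool cm', array([0.0231, 0.0602, 0.0643]), 'pos', array([ 0.5231, -0.2723,  0.1337]), 'yaw', array([-179.957 ,    0.0615, -178.2182]))
[array([227.221 , 298.1664]), array([229.4554, 311.8657]), array([231.5989, 325.007 ])]
```

View pics/m7.png

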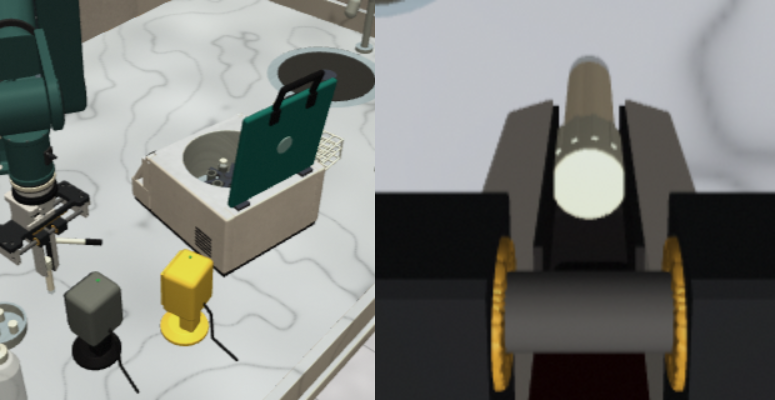

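The tube hangs upright in front of the grey scanner. Its foot at (52,291) in the scene crop matches the predicted (52,294), so it hasn't slipped. The lid stands open and the balance tube is in place. I'll settle briefly and hand in.

Emit:
{"fn": "arm_command", "kwargs": {"series": [[0.08,0,0,0,0,0,0],[0.08,0,0,0,0,0,0],[0.08,0,0,0,0,0,0],[0.08,0,0,0,0,0,0],[0.08,0,0,0,0,0,0]]}}

```text
time: 23.95
tool_pos: [0.5229, -0.272, 0.133]
ee_rot: [3.142, 0.0, -3.11]
wrist_force: [-0.6, 0.8, 0.4]
width: 0.0152
```

```bash
python3 - <<'E'
from h import *
o,p,R=pose(); print(o['time'],p,o['ee_rot'],o['width'],np.abs(o['qvel']).max()); print(job.close_job())
E
```

```text
23.95 [ 0.5229 -0.272   0.133 ] [ 3.1415  0.     -3.1104] 0.015210029505003025 0.0015078170963284483
the job is handed in; nothing more can be done
None
```

I opened the lid, drew the sample tube straight up out of the rotor and carried it upright to the grey scanner. I handed in at 24 s (limit 58 s) with the tube still held there.

**Final pose:** The tube's centre should be at about (0.523, −0.272, 0.120). That is 8 cm squarely in front of the window, which I measured at (0.603, −0.269) with a yaw of 1.9°. The arm was still and the tool vertical. The grip width was a steady 15.2 mm, a little under the stopper's 17 mm.

**Last pictures:** The tube hangs upright and had not slipped: its foot is within about 3 px of where I expected it. The lid stands open and the balance tube is in its holder. I saw nothing on the bench disturbed, though I did not measure the other things again.

**Disagreements between measurements:**
- The top camera and the wrist camera differed by about 3 mm on where the stopper was. I went with the wrist camera, and the grasp worked.
- My first scanner estimate, from the top and scene cameras, put the window about 3 mm farther away than the close view did. I used the close view.
- With its height left free, the window fit came out 3 mm above the given 120 mm. I kept the given height.

I viewed 12 pictures, two past the budget: one to measure the scanner window and one as a final check.

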